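# Unclamp a sight-glass cell and show it to the inspection camera

### The job

Turn both orange clamp knobs counter-clockwise as far as they go, while the sight-glass cell still sits in its fixture, then lift the cell out by its blue stem and hold it up in front of the inspection camera: upright, the centre of its round window level with the lens and 100 mm straight ahead of it, with one window face squared to the lens. Do not touch the camera or its stand, and leave the bottle, beaker and jar standing where they are. Finish while still holding the cell there in the air, steady in the gripper; do not put it down.

Things in the scene. Friction and masses are not known exactly. Their poses are not given: they have to be found in the camera images.
- cell_window (a point): Window centre (mid-thickness) of the sight-glass cell: loose aluminium part, 0.2-0.45 kg, 90 mm high; foot 40 x 100 x 8 mm (x, y, z), on it a body 30 x 56 x 42 with a 28 mm round window in both faces and an 8 mm brass port on each y side, on top a blue stem. The point is 29 mm above the foot's underside. x: normal of the window faces (both alike, either may face the lens), y along the foot, z up.
- cell_stem (a point): Middle of the cell's blue grip stem, 24 x 24 mm square and 40 mm high; 41 mm straight above cell_window, 70 mm above the underside of the foot. The body's top is 20 mm below this point, the stem's top 20 mm above. Grip it from above across either pair of sides, level with this point or a few mm higher. Same axes as cell_window.
- fixture: Grey plate fixed to the bench, 90 x 270 x 12 mm (x, y, z), origin at the centre of its underside. A middle pocket with a 5 mm rim holds the cell's foot with about 2 mm play, its underside 12 mm above the bench, cell axes parallel to the fixture's (within 4 degrees). Knobs at y = +100 mm (clamp_left) and -100 mm (clamp_right).
- clamp_left (a joint): Angle (rad) of the left captive knob about its vertical axis, growing counter-clockwise from above. At the start (0 to 0.25) its steel tongue, 66 mm long from the axis, 16 wide, points along the fixture's -y and holds down the foot; at the end stop, 1.4, it points nearly along fixture +x and the foot is free. Friction 0.05 N m; stays where left.
- clamp_right (a joint): Angle (rad) of the right captive knob, growing counter-clockwise from above. At the start (0 to 0.25) its tongue points along the fixture's +y over the foot; at the end stop, 1.4, nearly along fixture -x, and the foot is free. Same size and friction as the left one.
- clamp_left_grip (a point): Point to grip the left knob, on its axis, 70 mm above the bench: orange upright bar 12 mm thick (point x), 44 mm long (point y, in line with the tongue), from 51 to 87 mm above the bench. The axes turn with the knob and are parallel to the fixture's at joint value 0. Below are only the tongue and a 16 mm spindle.
- clamp_right_grip (a point): The same point on the right knob: bar 12 mm thick (this point's x), 44 mm long (this point's y), axes parallel to the fixture's at joint value 0.
- viewpoint (a point): Point in the air 100 mm straight ahead of the lens, on its optical axis, where the cell's window centre belongs; at lens height, 145 to 190 mm above the bench. x: level, from this point to the lens (the optical axis); z up. Straight below it, on the stand's 8 mm high base plate, is a yellow ring of 60 mm with a dot.
- lens (a point): Centre of the lens front of the inspection camera (black barrel 34 mm thick, 25 long, on a white head 50 x 46 x 46 mm). Axes as viewpoint. The head sits on a steel column 18 mm thick, 85 mm behind the lens front, 215 mm high, on a grey base plate 100 mm wide from 150 mm ahead of the lens front to 120 mm behind it. All fixed.
- amber_bottle: Bystander: amber bottle 64 mm in diameter, 130 mm high, origin at the centre of its underside. Leave it standing.
- beaker: Bystander: glass beaker 70 mm in diameter, 85 mm high, origin at the centre of its underside. Leave it standing.
- jar: Bystander: white jar with a blue cap, 54 mm in diameter, 75 mm high, origin at the centre of its underside. Leave it standing.

How it is judged:
On the way, in this order (a step that is already met when the one before it is completed fails the run):
1. both clamp knobs are turned counter-clockwise to their end stops while the cell still stands in the fixture's pocket (value of joint each of clamp_left, clamp_right above 1.25 rad and distance of cell_window from where it was at the start of the episode below 0.012 m), for 0.2 s.
2. the cell is lifted clear of the fixture in the fingers (height (world z) of cell_window above 0.09 m and contact force between the fingers and cell above 0.5 N), for 0.2 s.
At the end, for the whole second after the job is handed in: The gripper alone holds the cell still in the air: window centre within 20 mm of the point 100 mm ahead of the lens, window normal within 0.17 rad of the optical axis (either face), cell upright within 0.14 rad; both clamp knobs still at 1.25 rad or more (distance between cell_window and viewpoint below 0.02 m and angle between the x axis of cell_window and the x axis of viewpoint, either way round below 0.17 rad and angle between cell_window's own z axis and vertical below 0.14 rad and contact force between the fingers and cell above 0.5 N and contact force between cell and fixture below 0.1 N and contact force between cell and camera_stand below 0.1 N and linear speed of cell below 0.03 m/s and angular speed of cell below 0.2 rad/s and value of joint each of clamp_left, clamp_right above 1.25 rad); the arm keeps its last pose, push and grip.
It fails at once if the amber bottle is pushed more than 30 mm or tipped (distance of amber_bottle from where it was at the start of the episode above 0.03 m or angle between amber_bottle's own z axis and vertical above 0.35 rad).
It fails at once if the beaker is pushed more than 30 mm or tipped (distance of beaker from where it was at the start of the episode above 0.03 m or angle between beaker's own z axis and vertical above 0.35 rad).
It fails at once if the jar is pushed more than 30 mm or tipped (distance of jar from where it was at the start of the episode above 0.03 m or angle between jar's own z axis and vertical above 0.35 rad).
It fails at once if the camera or its stand is struck (more than 3 N) (contact force between any of cell, the fingers, the arm and camera_stand above 3 N).
It also fails if it takes over 66 s, if anything falls off the work surface, if the arm or the gripper's body presses on something with over 40 N, if the wrist force passes 120 N, or if a joint passes its speed limit or range.

### The arm

A 7-joint arm with a two-finger parallel gripper is mounted at the origin on the work surface. World frame = base frame: x ahead of the robot, y to its left, z up, the work surface at z = 0. Lengths are in m, angles in rad, forces in N, time in s.
With the tool pointing down it reaches from about 0.425 to 0.825 m from the base axis. Payload 3.6 kg.
Tool frame: the origin (TCP) lies between the finger pads; the fingertips stand 14 mm ahead of it and the grasp point (between the pads) lies 5 mm behind it (arm.tip_reach is the distance from the TCP to the fingertips, in m); z points along the fingers, y is the direction in which the jaws open and shut (so a half turn about z gives the same grasp; the last joint's range is limited). The gripper opens to 93 mm and grips with 3 to 60 N. Pads are 15 mm wide; open, the fingers measure 128 mm over their backs; the gripper's body (75 mm by 188 mm) begins 65 mm behind the grasp point.
Start: joints at [1.244, 0.615, -0.013, 1.423, 0.008, 1.103, -0.04], TCP at [0.192, -0.621, 0.233] pointing down, gripper open.
Joint ranges: [-3.12, 3.12], [-0.3, 2.06], [-1.34, 1.32], [0.26, 2.42], [-1.36, 4.5], [0.01, 1.98], [-2.84, 2.84]. Speed limits (rad/s): [2.79, 2.79, 3.14, 3.14, 3.14, 3.14, 3.14].

### API

Orientations are given as a unit quaternion [w, x, y, z].
In Python, from workcell import arm gives the robot as it stands.
- The arm moves only by the tool jog_arm, never from a script. Its argument "motion" is a list of rows, each a list of 7 numbers: the shift along the world's x, y, z in cm, then the turn, a rotation vector about the world's x, y, z in rad, then the opening in per cent of the stroke, from 0 (shut) to 100 (fully open). In form: [[tx, ty, tz, rx, ry, rz, fingers], ...]. A call has exactly 10 rows; each row is the pose to reach, as a shift and turn from the pose measured when the call began; what a row does not reach only later rows make up. A row lasts 1/8 s, in which the tool goes at most 62.5 mm and 10.7 degrees, less where a joint would pass 70% of its speed; a pose out of reach is approached as far as the arm can. A call with a gripper value outside its range is refused whole. The fingers move at their own pace and stop on an object; "force" is the grip in N (left out, the last holds). Time passes only in rows, so rows that repeat a pose let the fingers close, or fill a call up. It gives the time, the measured TCP pose, the force and the opening at its end, in the units of the state.
- arm.get_state(): the state, without advancing time (a new reading comes with each control period).
- arm.capture(name): name is "scene" or "top" or "wrist"; returns (picture, depth): 384x512x3 uint8, blue, green, red; 384x512 float32, m along the optical axis (not along the pixel's ray), 0 where there is no reading.
- arm.camera_model(name): a dict with "vfov" (degrees; the focal length in pixels is half the picture's height over the tangent of half this angle, whatever the lens; pixels are square), "cx", "cy" (the principal point, pixels), "k1" (the pictures are not rectified: a ray, as slopes to the right and down, at radius r is drawn at 1 + k1 r^2 times it, then the intrinsics apply), "extrinsics" (4x4, takes a point from camera to world coordinates). Camera axes: x right, y down, z forward; pixel columns grow to the right and rows downward; lengths in m; the calibration is good to about 2 mm. A picture is of the moment at which its call begins: read the wrist's pose just before it. camera_model takes no time and is no camera call; for the wrist camera it gives the pose at the moment of the call.
- arm.job_done(): hands the job in, once; it reports no verdict.
The state is a dict: "t": time; "joints": joint angles; "dq": joint speeds; "effort": joint torques, N m; "ee_pos": TCP position; "ee_rot": TCP orientation; "force": force on the tool from outside, world axes, zero at the start; "moment": the same for the moment, N m; "opening": finger opening in m.
Only numpy, scipy, OpenCV 4.12 (cv2) and the standard library are available. Lean on these libraries where they do the work, as an engineer would, in place of code of your own. Each camera call takes 0.05 s, during which the arm holds its last target.

## Working session

There is one attempt and no reset: what is moved stays moved. The work goes in short steps, Python scripts to look and compute and a tool call to move; the robot and the scene stay as the last step left them, time stands still between calls to the robot, and variables do not carry over. Pictures are saved under pics/ and viewed, and the job is handed in when it is done.

Besides the shell and the picture viewer there is one more tool, called as name([rows], argument=value, ...), one row to a line, values as JSON. jog_arm: Moves the arm, as the interface text tells. Its arguments: {"type":"object","properties":{"motion":{"type":"array","items":{"type":"array","items":{"type":"number"}}},"force":{"type":"number"}},"required":["motion"]}

```bash
mkdir -p pics; ls
cat > h.py <<'E'
import numpy as np, cv2
from workcell import arm
def cap(n):
    m=arm.camera_model(n); im,d=arm.capture(n); return np.array(im),np.array(d),m
def K(m,h=384):
    f=h/2/np.tan(np.radians(m['vfov'])/2); return f
def ray(m,u,v):
    f=K(m); x=(u-m['cx'])/f; y=(v-m['cy'])/f; 
    rd=np.hypot(x,y); r=rd
    for _ in range(30): r=rd/(1+m['k1']*r*r)
    s=np.where(rd>0,r/np.maximum(rd,1e-12),1.)
    return np.stack([x*s,y*s,np.ones_like(x*s)],-1)
def w(m,u,v,d):
    p=ray(m,np.asarray(u,float),np.asarray(v,float))*np.asarray(d)[...,None]
    E=np.array(m['extrinsics']); return p@E[:3,:3].T+E[:3,3]
def plane(m,u,v,z):
    E=np.array(m['extrinsics']); r=ray(m,np.asarray(u,float),np.asarray(v,float))@E[:3,:3].T
    return E[:3,3]+r*((z-E[2,3])/r[...,2])[...,None]
def cloud(m,d):
    v,u=np.mgrid[0:d.shape[0],0:d.shape[1]]; return w(m,u,v,d)
E
python3 - <<'E'
from h import *
print(arm.get_state())
for n in ['scene','top','wrist']:
    im,d,m=cap(n); cv2.imwrite(f'pics/{n}0.png',im); np.savez(f'{n}0.npz',im=im,d=d,m=m); print(n,m)
E
```

```text
pics
{'t': 0.0, 'joints': array([ 1.24450793,  0.61590178, -0.01259931,  1.42494023,  0.00812082,
        1.10339833, -0.04040607]), 'dq': array([ 0.00128071,  0.00093076,  0.00025314, -0.00088812, -0.00087672,
        0.00094124, -0.00063557]), 'effort': array([-7.91069397e-05, -4.58941126e+01,  2.09005116e-01, -1.65745872e+01,
       -6.11853576e-02,  2.04244402e-02,  2.24016962e-04]), 'ee_pos': array([ 0.19172066, -0.62026682,  0.23147883]), 'ee_rot': array([-1.27856520e-03,  9.88781851e-01,  1.49361187e-01, -2.26899602e-04]), 'force': array([-0.51793898,  0.44465581, -0.0101001 ]), 'moment': array([ 0.00404691, -0.04873536, -0.02454392]), 'opening': 0.09276314512628886}
scene {'vfov': 53.45378117852665, 'cx': 257.4859211379712, 'cy': 191.22183412323847, 'k1': -0.11148318880946974, 'extrinsics': array([[-0.62114501,  0.67364309, -0.40047955,  0.97205169],
       [ 0.78367167,  0.53790064, -0.31067927,  0.34072112],
       [ 0.00613126, -0.50682135, -0.86202931,  1.0393963 ],
       [ 0.        ,  0.        ,  0.        ,  1.        ]])}
top {'vfov': 51.42745024007519, 'cx': 259.5483397368194, 'cy': 190.61477486389936, 'k1': -0.028609844085056613, 'extrinsics': array([[ 0.01742781, -0.99480151,  0.10033058,  0.42344342],
       [-0.99935225, -0.02049118, -0.0295835 ,  0.0100799 ],
       [ 0.0314856 , -0.09975002, -0.99451425,  1.27488467],
       [ 0.        ,  0.        ,  0.        ,  1.        ]])}
wrist {'vfov': 62.72278984557847, 'cx': 253.92038955824657, 'cy': 189.1658236404181, 'k1': -0.05762157795865059, 'extrinsics': array([[ 0.29562828, -0.91876261, -0.26168527,  0.26405705],
       [-0.9553003 , -0.28497657, -0.07867456, -0.59745346],
       [-0.00229093,  0.27324644, -0.96194134,  0.38416717],
       [ 0.        ,  0.        ,  0.        ,  1.        ]])}
```

View pics/scene0.png

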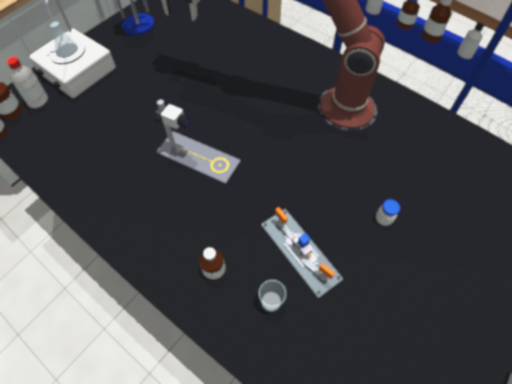

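View pics/top0.png

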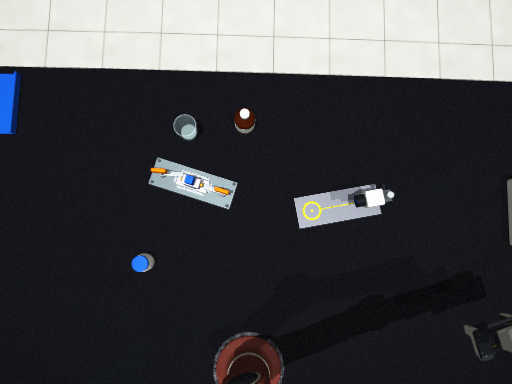

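View pics/wrist0.png

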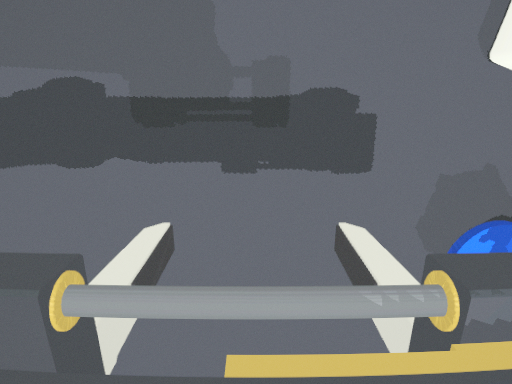

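The pictures show the fixture at about (193,183) in top, with orange knobs at (160,170) and (222,191) and the blue stem at (190,181). The yellow ring is at (312,211) and the camera at (375,198). The bottle is at (245,120), the beaker at (186,127) and the jar at (142,263). Next I measure them.

```bash
cat > m1.py <<'E'
from h import *
def load(n):
    z=np.load(n+'0.npz',allow_pickle=True); return z['im'],z['d'],z['m'].item()
for n in ['top','scene']:
    im,d,m=load(n); P=cloud(m,d); hsv=cv2.cvtColor(im,cv2.COLOR_BGR2HSV); H,S,V=cv2.split(hsv)
    near=(P[...,0]>0.25)&(P[...,0]<0.9)&(abs(P[...,1])<0.6)
    print(n)
    for nm,mask in dict(orange=(H>=5)&(H<=17)&(S>170)&(V>150)&near,blue=(H>100)&(H<125)&(S>150)&(V>80)&near,yellow=(H>24)&(H<34)&(S>120)&(V>110)&near,fix=(P[...,2]>.006)&(P[...,2]<.02)&near).items():
        k,l,st,c=cv2.connectedComponentsWithStats(mask.astype(np.uint8))
        for i in range(1,k):
            if st[i,4]<25: continue
            q=P[l==i]; q=q[q[:,2]<.4]
            v,u=np.nonzero(l==i); r=cv2.minAreaRect(np.stack([u,v],1).astype(np.float32))
            print(nm,st[i],c[i].round(1),'med',np.median(q,0).round(4),'z5/95',np.percentile(q[:,2],[5,95]).round(3), 'top', q[q[:,2]>np.percentile(q[:,2],60)].mean(0).round(4))
im,d,m=load('top')
z=cv2.resize(im[95:285,130:400],None,fx=2.9,fy=2.9,interpolation=cv2.INTER_CUBIC); cv2.imwrite('pics/topz.png',z)
im,d,m=load('scene')
z=cv2.resize(im[90:320,150:410],None,fx=2.6,fy=2.6,interpolation=cv2.INTER_CUBIC); cv2.imwrite('pics/scz.png',z)
E
python3 m1.py
```

```text
top
blue [185 175  10  10  78] [189.5 179.6] med [0.5713 0.183  0.0997] z5/95 [0.076 0.105] top [0.5713 0.1852 0.103 ]
blue [131 255  18  17 231] [139.3 263.3] med [0.3217 0.3263 0.0733] z5/95 [-0.     0.077] top [0.3204 0.3256 0.0757]
yellow [303 201  24  19 104] [312.3 210.1] med [ 0.4956 -0.198   0.0083] z5/95 [0.004 0.012] top [ 0.493  -0.1958  0.0107]
yellow [328 203  25   5  29] [340. 205.] med [ 0.5101 -0.2866  0.0082] z5/95 [0.006 0.013] top [ 0.5109 -0.2904  0.0111]
fix [179 123   9  12  27] [181.8 127.2] med [0.7529 0.2296 0.0101] z5/95 [0.007 0.019] top [0.7522 0.2278 0.0158]
fix [ 148  157   90   52 1748] [193.2 183.2] med [0.5699 0.181  0.0117] z5/95 [0.007 0.018] top [0.5679 0.1797 0.0151]
fix [ 294  184   88   44 1781] [332.5 206.7] med [ 0.5013 -0.2592  0.0086] z5/95 [0.006 0.012] top [ 0.505  -0.2655  0.0109]
scene
orange [276 207  10  14  63] [280.4 213.2] med [0.5449 0.0904 0.0848] z5/95 [-0.002  0.089] top [0.5445 0.092  0.087 ]
orange [321 265  12  11  54] [326.4 269.9] med [0.6038 0.2852 0.0854] z5/95 [0.081 0.088] top [0.6026 0.2859 0.0873]
blue [383 199  18  1
[... 211 characters left out ...]

fix [ 158  132   82   50 1314] [198.8 156.9] med [ 0.5102 -0.2657  0.0078] z5/95 [0.006 0.011] top [ 0.51   -0.2678  0.0096]
fix [282 210  23  27 221] [292.6 224.9] med [0.52   0.1258 0.0112] z5/95 [0.008 0.016] top [0.5225 0.1225 0.0138]
fix [377 215  15  10  33] [382.2 221.2] med [0.3427 0.3314 0.0134] z5/95 [0.008 0.019] top [0.3423 0.3293 0.0169]
fix [ 262  216   81   81 1587] [302.4 259. ] med [0.5901 0.2247 0.0118] z5/95 [0.008 0.018] top [0.5875 0.213  0.0151]
fix [204 270  21  10  31] [215.2 276.5] med [0.7884 0.0539 0.0115] z5/95 [0.007 0.018] top [0.7805 0.0528 0.017 ]
fix [262 290  20  13  47] [272.1 293.4] med [0.7201 0.1972 0.0142] z5/95 [0.007 0.019] top [0.7227 0.2066 0.0177]
```

```bash
sleep 1
```

```text
(no output)
```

View pics/topz.png

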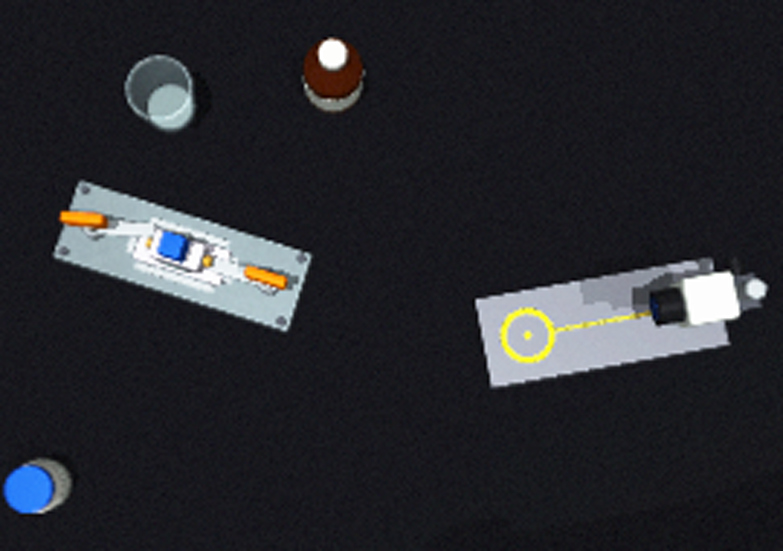

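View pics/scz.png

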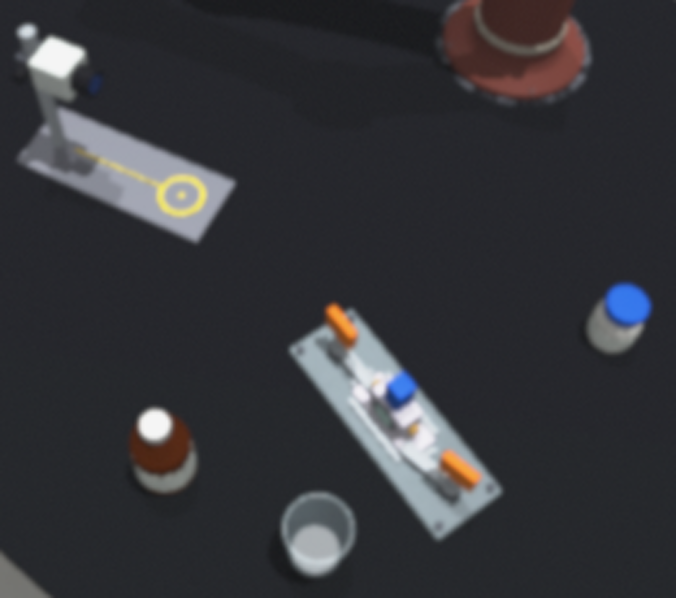

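```bash
cat > m2.py <<'E'
from h import *
def load(n):
    z=np.load(n+'0.npz',allow_pickle=True); return z['im'],z['d'],z['m'].item()
def fitrect(m,mask,z):
    c,_=cv2.findContours(mask.astype(np.uint8),0,2); c=max(c,key=cv2.contourArea)[:,0]
    p=plane(m,c[:,0],c[:,1],z)[:,:2]; (cx,cy),(a,b),t=cv2.minAreaRect((p*1000).astype(np.float32))
    if a<b: t+=90; a,b=b,a
    return round(cx,1),round(cy,1),round(a,1),round(b,1),round(t%180,2)
for n in ['top','scene']:
    im,d,m=load(n); P=cloud(m,d); hsv=cv2.cvtColor(im,cv2.COLOR_BGR2HSV); H,S,V=cv2.split(hsv)
    print(n)
    fx=(P[...,0]>.45)&(P[...,0]<.7)&(P[...,1]>.02)&(P[...,1]<.36)
    g=fx&(V>95)&(P[...,2]<.12)
    g=cv2.morphologyEx((fx&(V>80)).astype(np.uint8),cv2.MORPH_CLOSE,np.ones((5,5)))
    print('fixture',fitrect(m,g,.012))
    bp=(P[...,0]>.42)&(P[...,0]<.62)&(P[...,1]>-.45)&(P[...,1]<-.13)&(P[...,2]<.018)&((V>60)|(P[...,2]>.005))
    print('base',fitrect(m,bp,.008))
    o=(H>=4)&(H<=19)&(S>150)&(V>120)&fx&(P[...,2]>.045)
    k,l,st,c=cv2.connectedComponentsWithStats(o.astype(np.uint8))
    for i in range(1,k):
        if st[i,4]>20:
            print('knob',c[i].round(1),st[i,4],plane(m,c[i,0],c[i,1],.087).round(4),fitrect(m,l==i,.087), np.percentile(P[l==i][:,2],[5,50,95]).round(3))
    b=(H>100)&(H<125)&(S>150)&(V>80)&fx
    k,l,st,c=cv2.connectedComponentsWithStats(b.astype(np.uint8)); i=1+st[1:,4].argmax()
    q=P[(l==i)&(P[...,2]>.095)]; print('stem',q.mean(0).round(4),fitrect(m,(l==i),.102))
    wh=(P[...,0]>.45)&(P[...,0]<.62)&(P[...,1]>-.42)&(P[...,1]<-.2)&(P[...,2]>.1)
    q=P[wh]; print('cam z pct',np.percentile(q[:,2],[5,25,50,75,95,99]).round(4))
    h=wh&(V>200)&(S<40); q=P[h]; print('white head',q.shape,np.percentile(q[:,2],[5,25,50,75,95]).round(4),q.mean(0).round(4))
    dk=wh&(V<60); q=P[dk]; print('dark',q.shape,np.percentile(q[:,2],[5,50,75,95]).round(4),q.mean(0).round(4),q[:,1].max())
    y=(H>22)&(H<36)&(S>90)&(V>100)&(P[...,1]<-.15)&(P[...,1]>-.23)&(P[...,2]<.02)
    c,_=cv2.findContours(y.astype(np.uint8),0,2); c=max(c,key=len)[:,0]; print('ring',(cv2.minEnclosingCircle((plane(m,c[:,0],c[:,1],.008)[:,:2]*1000).astype(np.float32))))
    for nm,(X,Y) in dict(b=(.75,.05),k=(.73,.21),j=(.32,.33)).items():
        q=P[(abs(P[...,0]-X)<.07)&(abs(P[...,1]-Y)<.07)&(P[...,2]>.02)&(P[...,2]<.16)]; print(nm,q.min(0).round(3),q.max(0).round(3))
E
python3 m2.py
```

```text
top
fixture (572.7, 188.9, 276.7, 90.0, 73.34)
base (507.4, -282.0, 278.6, 105.8, 101.89)
knob [158.6 170.2] 52 [0.5984 0.2781 0.087 ] (597.5, 279.8, 42.1, 15.1, 91.23) [0.064 0.083 0.089]
knob [221.9 190.4] 39 [0.5417 0.0874 0.087 ] (542.3, 88.6, 42.6, 13.3, 72.66) [0.065 0.083 0.09 ]
stem [0.5719 0.1849 0.1008] (570.5, 182.7, 28.1, 24.5, 73.62)
cam z pct [0.1697 0.1819 0.1885 0.1917 0.2135 0.2165]
white head (307, 3) [0.1872 0.1896 0.1913 0.1928 0.2152] [ 0.5213 -0.3443  0.1932]
dark (163, 3) [0.1644 0.1781 0.1831 0.1864] [ 0.5224 -0.3177  0.1779] -0.28950530203336194
ring ((493.4930725097656, -196.58627319335938), 32.413509368896484)
b [ 0.736 -0.006  0.02 ] [0.799 0.057 0.134]
k [0.705 0.174 0.02 ] [0.775 0.242 0.089]
j [0.296 0.3   0.021] [0.347 0.349 0.081]
scene
fixture (568.5, 181.5, 292.4, 98.3, 73.64)
base (503.7, -285.8, 304.6, 132.4, 98.99)
knob [280.9 214.7] 82 [0.5486 0.0961 0.087 ] (548.1, 96.1, 46.8, 16.5, 71.22) [0.07  0.084 0.088]
knob [326.3 270.5] 89 [0.6055 0.2863 0.087 ] (606.2, 285.9, 38.5, 17.4, 86.38) [0.07  0.085 0.088]
stem [0.5732 0.1918 0.1004] (575.9, 192.5, 35.6, 21.0, 174.0)
cam z pct [0.1501 0.1707 0.1828 0.1892 0.2072 0.215 ]
white head (193, 3) [0.1865 0.1881 0.1892 0.1907 0.2005] [ 0.5227 -0.3389  0.1904]
dark (129, 3) [0.1604 0.1738 0.1807 0.1841] [ 0.5299 -0.3178  0.1738] -0.28484533992329597
ring ((491.3768615722656, -192.274169921875), 30.961875915527344)
b [ 0.736 -0.003  0.021] [0.801 0.061 0.134]
k [0.704 0.176 0.02 ] [0.774 0.246 0.088]
j [0.296 0.302 0.02 ] [0.35  0.356 0.079]
```

jog_arm([
  [0,0,5,0,0,0.05,60],
  [2,3,10,0,0,0.15,60],
  [5,8,12,0,0,0.25,60],
  [8,14,12,0,0,0.35,60],
  [11,20,12,0,0,0.45,60],
  [14,26,12,0,0,0.55,60],
  [17,32,12,0,0,0.65,60],
  [20,38,12,0,0,0.75,60],
  [23,44,12,0,0,0.85,60],
  [26,50,12,0,0,0.95,60],
])

```text
t: 1.4
ee_pos: [0.4379, -0.1474, 0.3518]
ee_rot: [-0.001, 0.81, 0.586, -0.001]
force: [0.1, -0.5, -0.8]
opening: 0.0558
```

jog_arm([
  [2,5,0,0,0,0.05,60],
  [4,10,0,0,0,0.1,60],
  [6,15,0,0,0,0.15,60],
  [8,20,-1,0,0,0.2,60],
  [10,25,-2,0,0,0.25,60],
  [12,30,-3,0,0,0.3,60],
  [13,33,-3,0,0,0.32,60],
  [13,33,-3,0,0,0.32,60],
  [13,33,-3,0,0,0.32,60],
  [13,33,-3,0,0,0.32,60],
])

```text
t: 2.65
ee_pos: [0.568, 0.1807, 0.3219]
ee_rot: [0.0, 0.707, 0.707, -0.001]
force: [0.2, -0.3, -0.0]
opening: 0.0555
```

Run:
```python
from h import *
s=arm.get_state(); print(s['t'],s['ee_pos'],s['ee_rot'],s['joints'])
im,d,m=cap('wrist'); cv2.imwrite('pics/w1.png',im); np.savez('wrist1.npz',im=im,d=d,m=m)
```

```text
2.65 [0.56799017 0.18065431 0.32193476] [ 1.33703398e-04  7.07446873e-01  7.06765638e-01 -1.11210498e-03] [-0.00309262  0.51068057 -0.57253226  1.4322961   0.28073092  1.28241205
 -0.59869525]
```

View pics/w1.png

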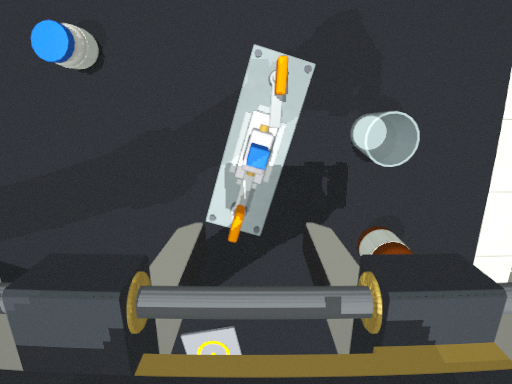

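The wrist view shows the left knob at (281,75), the stem at (259,156), the right knob at (237,223), and the whole plate.

```bash
cat > m3.py <<'E'
from h import *
def meas(im,d,m):
    P=cloud(m,d); hsv=cv2.cvtColor(im,cv2.COLOR_BGR2HSV); H,S,V=cv2.split(hsv)
    fx=(P[...,0]>.45)&(P[...,0]<.7)&(P[...,1]>.02)&(P[...,1]<.36)&(P[...,2]<.14)
    def rect(p):
        (cx,cy),(a,b),t=cv2.minAreaRect((p*1000).astype(np.float32))
        if a<b: t+=90; a,b=b,a
        return [float(round(v,1)) for v in (cx,cy,a,b,t%180)]
    g=fx&(P[...,2]<.05)&(V>70); g=cv2.morphologyEx(g.astype(np.uint8),cv2.MORPH_CLOSE,np.ones((5,5)))
    c,_=cv2.findContours(g,0,2); c=max(c,key=cv2.contourArea)[:,0]; print('fixture',rect(plane(m,c[:,0],c[:,1],.012)[:,:2]))
    q=P[fx&(P[...,2]<.016)&(P[...,2]>.009)&(V>70)]; print(' depth',rect(q[:,:2]),np.median(q[:,2]))
    o=(H>=4)&(H<=19)&(S>150)&(V>90)&fx&(P[...,2]>.045)
    k,l,st,c=cv2.connectedComponentsWithStats(o.astype(np.uint8))
    for i in range(1,k):
        if st[i,4]>20:
            A=(l==i); t=A&(V>np.percentile(V[A],50)-25)&(P[...,2]>.0835)
            q=P[t]; print('knob',c[i].round(1),st[i,4],'topface',rect(q[:,:2]),q.mean(0).round(4), 'all',rect(P[A][:,:2]))
    b=(H>100)&(H<125)&(S>150)&(V>80)&fx
    q=P[b&(P[...,2]>.098)]; print('stem',q.mean(0).round(4),rect(q[:,:2]))
if __name__=='__main__':
    z=np.load('wrist1.npz',allow_pickle=True); meas(z['im'],z['d'],z['m'].item())
E
python3 m3.py
```

```text
fixture [556.5, 183.7, 293.7, 122.4, 71.9]
 depth [570.9, 189.9, 271.1, 91.1, 73.3] 0.01256453616451314
knob [277.2  80.6] 82 topface [594.8, 284.0, 40.0, 9.2, 101.3] [0.5954 0.2794 0.0863] all [594.4, 283.5, 40.7, 10.1, 101.3]
knob [286.5  68.9] 26 topface [605.2, 294.5, 19.9, 1.1, 86.1] [0.6052 0.2944 0.087 ] all [605.5, 292.2, 24.3, 1.7, 91.0]
knob [236.1 224.3] 265 topface [542.8, 95.0, 41.6, 11.5, 72.9] [0.5427 0.0928 0.0871] all [542.6, 94.3, 43.7, 11.9, 73.4]
stem [0.5714 0.1909 0.1025] [571.4, 190.5, 23.6, 22.5, 163.9]
```

jog_arm([
  [1,3,-1,0,0,0,50],
  [2,7,-2,0,0,0,50],
  [3.2,10.5,-4,0,0,0,50],
  [3.2,10.5,-8,0,0,0,50],
  [3.2,10.5,-12,0,0,0,50],
  [3.2,10.5,-16,0,0,0,50],
  [3.2,10.5,-17,0,0,0,50],
  [3.2,10.5,-17,0,0,0,50],
  [3.2,10.5,-17,0,0,0,50],
  [3.2,10.5,-17,0,0,0,50],
])

```text
t: 3.95
ee_pos: [0.6007, 0.2864, 0.1539]
ee_rot: [0.001, 0.707, 0.707, 0.001]
force: [-1.1, 0.6, -0.5]
opening: 0.0463
```

Run:
```python
from h import *
from m3 import meas
s=arm.get_state(); print(s['t'],s['ee_pos'],s['ee_rot'])
im,d,m=cap('wrist'); cv2.imwrite('pics/w2.png',im); np.savez('wrist2.npz',im=im,d=d,m=m); meas(im,d,m)
```

```text
3.95 [0.60074411 0.28643372 0.15390681] [5.34398677e-04 7.07436070e-01 7.06776867e-01 6.16996259e-04]
fixture [575.9, 266.5, 241.8, 187.2, 180.0]
 depth [573.8, 197.1, 254.8, 90.4, 73.7] 0.012558466937358431
knob [254.6 175.3] 115 topface [599.6, 307.7, 3.6, 0.0, 177.2] [0.5994 0.3077 0.0841] all [601.5, 306.8, 11.0, 2.2, 168.1]
knob [252.7 213.6] 547 topface [599.7, 282.3, 33.9, 11.1, 86.7] [0.5996 0.282  0.0872] all [599.7, 282.3, 33.9, 11.3, 86.7]
stem [0.5718 0.1907 0.1024] [571.4, 190.7, 23.6, 23.4, 74.0]
```

View pics/w2.png

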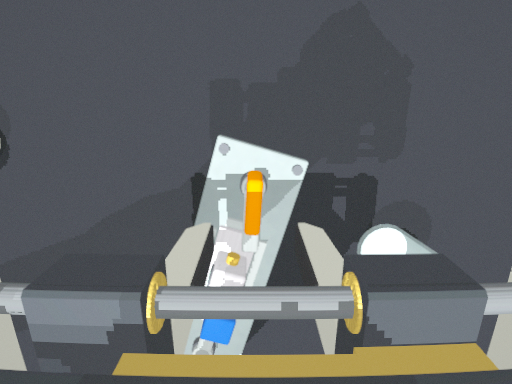

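jog_arm([
  [-0.1,0,-3,0,0,-0.04,50],
  [-0.1,0,-6,0,0,-0.04,50],
  [-0.1,0,-8,0,0,-0.04,50],
  [-0.1,0,-8.6,0,0,-0.04,50],
  [-0.1,0,-8.6,0,0,-0.04,50],
  [-0.1,0,-8.6,0,0,-0.04,20],
  [-0.1,0,-8.6,0,0,-0.04,10],
  [-0.1,0,-8.6,0,0,-0.04,4],
  [-0.1,0,-8.6,0,0,-0.04,4],
  [-0.1,0,-8.6,0,0,-0.04,4],
], force=25)

```text
t: 5.25
ee_pos: [0.6004, 0.2863, 0.0679]
ee_rot: [0.001, 0.722, 0.692, 0.001]
force: [1.7, -0.0, 1.1]
opening: 0.0118
```

jog_arm([
  [0,0,0,0,0,0.12,4],
  [0,0,0,0,0,0.26,4],
  [0,0,0,0,0,0.4,4],
  [0,0,0,0,0,0.54,4],
  [0,0,0,0,0,0.68,4],
  [0,0,0,0,0,0.82,4],
  [0,0,0,0,0,0.96,4],
  [0,0,0,0,0,1.08,4],
  [0,0,0,0,0,1.15,4],
  [0,0,0,0,0,1.15,4],
])

```text
t: 6.5
ee_pos: [0.5992, 0.2857, 0.0679]
ee_rot: [-0.001, 0.229, 0.973, 0.0]
force: [-1.5, -1.8, 2.0]
opening: 0.0118
```

Run:
```python
from h import *
s=arm.get_state(); print(s)
```

```text
{'t': 6.5, 'joints': array([-0.08613381,  0.9272069 , -0.74506276,  1.52434564,  0.71152007,
        0.97731658,  0.06671664]), 'dq': array([-0.00564462, -0.00306656,  0.00945423,  0.00077966, -0.00426453,
       -0.00301496, -0.01586073]), 'effort': array([-8.94361013e-02, -4.80112588e+01, -9.49591666e+00, -1.26718801e+01,
        2.16993447e-01, -8.80438127e-01,  4.75726230e-02]), 'ee_pos': array([0.59922601, 0.2856847 , 0.06787613]), 'ee_rot': array([-7.79450581e-04,  2.29203411e-01,  9.73378232e-01,  8.10234638e-05]), 'force': array([-1.45375305, -1.84042882,  1.9817789 ]), 'moment': array([-0.50970445,  0.33199502,  0.02159903]), 'opening': 0.011808553862352855}
```

jog_arm([
  [0,0,0,0,0,0.02,4],
  [0,0,0,0,0,0.04,4],
  [0,0,0,0,0,0.04,4],
  [0,0,0,0,0,0.04,4],
  [0,0,0,0,0,0.02,30],
  [0,0,0,0,0,0.02,40],
  [0,0,0,0,0,0.02,40],
  [0,0,3,0,0,0.02,40],
  [0,0,7,0,0,0.02,40],
  [0,0,11,0,0,0,40],
])

```text
t: 7.75
ee_pos: [0.5992, 0.2857, 0.1788]
ee_rot: [-0.001, 0.229, 0.973, 0.0]
force: [0.4, 0.1, 0.8]
opening: 0.0373
```

jog_arm([
  [0,-1,0,0,0,-0.14,40],
  [-1,-4,0,0,0,-0.3,40],
  [-2,-7,0,0,0,-0.46,40],
  [-3,-10,0,0,0,-0.62,40],
  [-4,-13,0,0,0,-0.78,40],
  [-5,-16,0,0,0,-0.94,40],
  [-5.7,-19.1,0,0,0,-1.1,40],
  [-5.7,-19.1,0,0,0,-1.26,40],
  [-5.7,-19.1,0,0,0,-1.4,40],
  [-5.7,-19.1,0,0,0,-1.4,40],
])

```text
t: 9.0
ee_pos: [0.5422, 0.0949, 0.179]
ee_rot: [-0.0, 0.802, 0.598, 0.001]
force: [-0.2, 0.3, 0.5]
opening: 0.0372
```

Run:
```python
from h import *
from m3 import meas
s=arm.get_state(); print(s['t'],s['ee_pos'],s['ee_rot'])
im,d,m=cap('wrist'); cv2.imwrite('pics/w3.png',im); np.savez('wrist3.npz',im=im,d=d,m=m); meas(im,d,m)
```

```text
9.0 [0.54222348 0.09487995 0.17902022] [-3.57074931e-04  8.01688690e-01  5.97741079e-01  8.47948844e-04]
fixture [559.7, 150.2, 218.0, 90.9, 73.6]
 depth [561.9, 157.7, 202.6, 90.7, 73.5] 0.012538940887801886
knob [255.6 194.1] 773 topface [543.0, 94.5, 42.7, 10.6, 73.9] [0.5428 0.0919 0.0873] all [543.1, 94.7, 43.1, 10.9, 73.1]
stem [0.5714 0.1897 0.1024] [571.7, 189.6, 23.2, 22.8, 72.9]
```

View pics/w3.png

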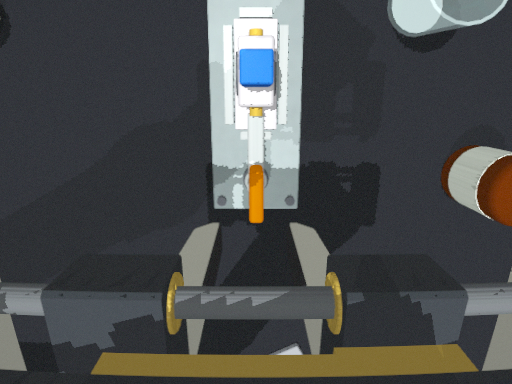

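The right knob, at (256,194), lines up with the fixture axis. The left tongue has cleared the foot and the cell has not moved. Descending on the right knob.

jog_arm([
  [0.1,0,-4,0,0,0,40],
  [0.1,0,-8,0,0,0,40],
  [0.1,0,-10.5,0,0,0,40],
  [0.1,0,-11.1,0,0,0,40],
  [0.1,0,-11.1,0,0,0,40],
  [0.1,0,-11.1,0,0,0,20],
  [0.1,0,-11.1,0,0,0,10],
  [0.1,0,-11.1,0,0,0,4],
  [0.1,0,-11.1,0,0,0,4],
  [0.1,0,-11.1,0,0,0.0,4],
])

```text
t: 10.3
ee_pos: [0.5439, 0.0949, 0.0686]
ee_rot: [0.0, 0.801, 0.598, 0.001]
force: [0.0, -0.7, 3.9]
opening: 0.012
```

jog_arm([
  [0,0,0,0,0,0.12,4],
  [0,0,0,0,0,0.28,4],
  [0,0,0,0,0,0.44,4],
  [0,0,0,0,0,0.6,4],
  [0,0,0,0,0,0.76,4],
  [0,0,0,0,0,0.92,4],
  [0,0,0,0,0,1.08,4],
  [0,0,0,0,0,1.24,4],
  [0,0,0,0,0,1.38,4],
  [0,0,0,0,0,1.42,4],
])

```text
t: 11.55
ee_pos: [0.542, 0.094, 0.0686]
ee_rot: [-0.003, 0.218, 0.976, -0.0]
force: [-2.8, -1.9, 5.9]
opening: 0.0116
```

Run:
```python
from h import *
s=arm.get_state(); print(s['ee_pos'],s['ee_rot'],s['moment'],s['force'],np.degrees(2*np.arctan2(s['ee_rot'][2],s['ee_rot'][1])),s['joints'])
```

```text
[0.54201832 0.09403342 0.06855582] [-2.61246267e-03  2.17818075e-01  9.75985851e-01 -2.82819041e-04] [-0.24026191  0.42325687 -0.44231382] [-2.82960359 -1.94008502  5.93185053] 154.83809112120926 [ 0.2694057   0.81420619 -0.79283344  1.86199287  0.78590052  0.81747502
  0.18924101]
```

jog_arm([
  [0,0,0,0,0,0.0,20],
  [0,0,0,0,0,0,40],
  [0,0,0,0,0,0,60],
  [0,0,5,0,0,0,60],
  [0,0,10,0,0,0,60],
  [0.5,2,13,0,0,0.05,60],
  [1.5,5,13,0,0,0.1,60],
  [2.9,9.6,13,0,0,0.15,60],
  [2.9,9.6,13,0,0,0.15,60],
  [2.9,9.6,13,0,0,0.15,60],
])

```text
t: 12.8
ee_pos: [0.5709, 0.1895, 0.1981]
ee_rot: [-0.003, 0.144, 0.99, -0.001]
force: [-0.2, -0.4, 0.9]
opening: 0.0561
```

Run:
```python
from h import *
from m3 import meas
s=arm.get_state(); print(s['t'],s['ee_pos'],s['ee_rot'],np.degrees(2*np.arctan2(s['ee_rot'][2],s['ee_rot'][1])))
im,d,m=cap('wrist'); cv2.imwrite('pics/w4.png',im); np.savez('wrist4.npz',im=im,d=d,m=m); meas(im,d,m)
```

```text
12.8 [0.57085091 0.18951385 0.1980984 ] [-0.00279626  0.14409962  0.98955857 -0.00114817] 163.42963662174267
fixture [561.0, 199.3, 311.4, 219.4, 89.8]
 depth [571.1, 189.9, 269.9, 90.0, 73.5] 0.012554943966116477
knob [146.9 189.5] 914 topface [542.7, 94.3, 43.2, 12.9, 153.9] [0.5467 0.0936 0.0869] all [542.7, 94.4, 43.2, 13.1, 153.3]
knob [357.7 184.2] 633 topface [597.3, 282.0, 43.6, 7.7, 145.9] [0.5971 0.2815 0.0851] all [597.1, 281.9, 43.9, 8.2, 145.7]
stem [0.5705 0.1905 0.1024] [570.8, 190.5, 22.8, 22.5, 163.0]
```

View pics/w4.png

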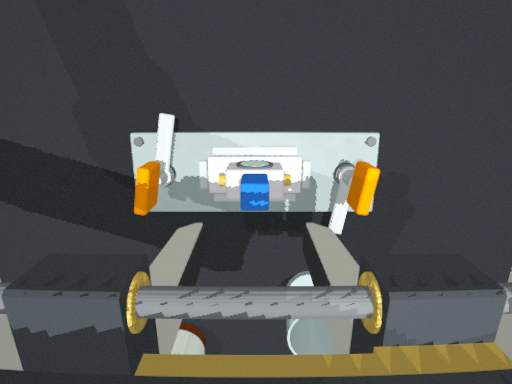

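Run:
```python
from h import *
z=np.load('wrist4.npz',allow_pickle=True); im,d,m=z['im'],z['d'],z['m'].item(); P=cloud(m,d)
hsv=cv2.cvtColor(im,cv2.COLOR_BGR2HSV)
def rect(p):
    (cx,cy),(a,b),t=cv2.minAreaRect((p*1000).astype(np.float32))
    if a<b: t+=90; a,b=b,a
    return [float(round(v,1)) for v in (cx,cy,a,b,t%180)]
for nm,(x,y) in dict(L=(.5997,.2857),R=(.5424,.0943)).items():
    near=np.hypot(P[...,0]-x,P[...,1]-y)<.05
    q=P[near&(P[...,2]>.082)&(P[...,2]<.092)]; print(nm,'bar top',rect(q[:,:2]),len(q))
    near=np.hypot(P[...,0]-x,P[...,1]-y)<.09
    q=P[near&(P[...,2]>.019)&(P[...,2]<.035)&(hsv[...,1]<60)]; print(' z',np.percentile(q[:,2],[10,50,90]).round(3)); 
    r=np.hypot(q[:,0]-x,q[:,1]-y); f=q[(r>.045)&(r<.075)]; 
    print(' tongue far pts',len(f),np.degrees(np.arctan2(f[:,1]-y,f[:,0]-x)).round(0)[::8])
cv2.imwrite('pics/w4z.png',cv2.resize(im[100:250,110:410],None,fx=2.6,fy=2.6,interpolation=cv2.INTER_CUBIC))
```

```text
L bar top [599.5, 285.4, 43.2, 11.8, 153.8] 650
 z [0.02  0.025 0.029]
 tongue far pts 799 [-125. -123. -126. -121. -123. -126. -121. -123. -120. -121. -124. -119.
 -121. -118. -119. -122. -118. -120. -116. -118. -119. -116. -118. -115.
 -116. -117. -114. -116. -113. -114. -112. -113. -114. -112. -112. -110.
 -111. -109. -110. -108. -109. -107. -108. -106. -105. -105. -104. -103.
 -101. -101. -100.  -99.  -98.  -98.  -97.  -96.  -94.  -95.  -93.  -94.
  -91.  -93.  -91.  -91.  -89.  -91.  -88.  -90.  -87.  -89.  -86.  -36.
  -33.  -34.  -24.  -34.  -24.  -32.  -22.  -31.  -20.  -30.  -21.  -29.
  -20.  -28.  -35.  -26.  -33.  -25.  -33.  -24.  -31.  -23.  -28.  -19.
  -22.  -24.  -23.  -23.]
R bar top [542.7, 94.3, 43.2, 12.9, 153.9] 679
 z [0.02  0.027 0.029]
 tongue far pts 899 [160. 159. 152. 155. 148. 154. 147. 154. 147. 154. 147. 155. 148. 156.
 149. 157. 149. 158. 150. 159. 151. 161. 152. 160. 151. 160. 151. 161.
 151. 160. 151. 160. 151. 162. 152. 163. 152. 144. 154. 144. 155. 145.
 145.  92.  89.  92.  90.  88.  90.  88.  90.  88.  85.  88.  86.  89.
  86.  85.  87.  85.  83.  85.  84.  84.  84.  82.  83.  82.  81.  82.
  80.  81.  80.  80.  79.  78.  78.  78.  77.  77.  76.  76.  75.  75.
  74.  74.  73.  72.  71.  69.  67.  68.  67.  66.  64.  62.  65.  63.
  61.  60.  62.  60.  61.  58.  60.  57.  59.  56.  58.  55.  58.  54.
  57.]
```

View pics/w4z.png

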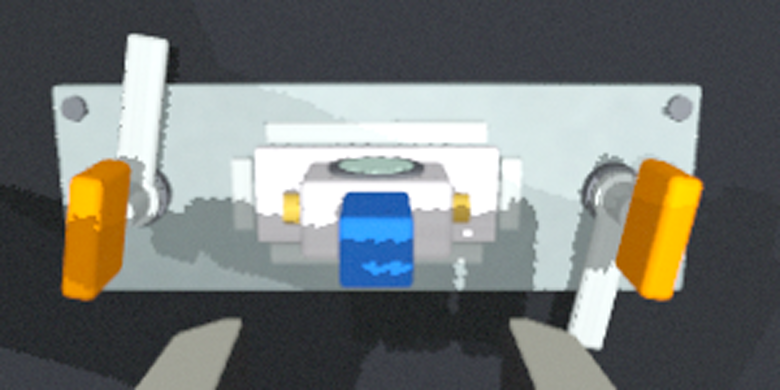

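Both bars lie at 153.8°, which is 1.40 rad from the fixture axis, so both knobs are at their stops. The cell hasn't shifted. Now I grip the stem.

jog_arm([
  [0,0.1,-4,0,0,0,60],
  [0,0.1,-8,0,0,0,60],
  [0,0.1,-11,0,0,0,60],
  [0,0.1,-11.8,0,0,0,60],
  [0,0.1,-11.8,0,0,0,60],
  [0,0.1,-11.8,0,0,0,40],
  [0,0.1,-11.8,0,0,0,25],
  [0,0.1,-11.8,0,0,0,15],
  [0,0.1,-11.8,0,0,0,15],
  [0,0.1,-11.8,0,0,0,15],
], force=40)

```text
t: 14.1
ee_pos: [0.5711, 0.1896, 0.0805]
ee_rot: [-0.003, 0.145, 0.989, -0.001]
force: [-1.2, -0.4, 2.8]
opening: 0.0236
```

jog_arm([
  [0,0,0,0,0,0,15],
  [0,0,1,0,0,0,15],
  [0,0,2.5,0,0,0,15],
  [0,0,4.5,0,0,0,15],
  [0,0,6.5,0,0,0,15],
  [0,0,8.5,0,0,0,15],
  [0,0,10.5,0,0,0,15],
  [0,0,12.6,0,0,0,15],
  [0,0,12.6,0,0,0,15],
  [0,0,12.6,0,0,0,15],
])

```text
t: 15.35
ee_pos: [0.5707, 0.1891, 0.2059]
ee_rot: [-0.003, 0.145, 0.989, -0.002]
force: [-0.9, 0.1, -4.1]
opening: 0.0238
```

Run:
```python
from h import *
s=arm.get_state(); print(s['t'],s['ee_pos'],s['force'],s['opening'])
for n in ['scene','top','wrist']:
    im,d,m=cap(n); cv2.imwrite(f'pics/{n}5.png',im); np.savez(f'{n}5.npz',im=im,d=d,m=m)
```

```text
15.35 [0.57073683 0.18912023 0.20594162] [-0.90244156  0.09396326 -4.09850643] 0.023820399935264098
```

View pics/wrist5.png

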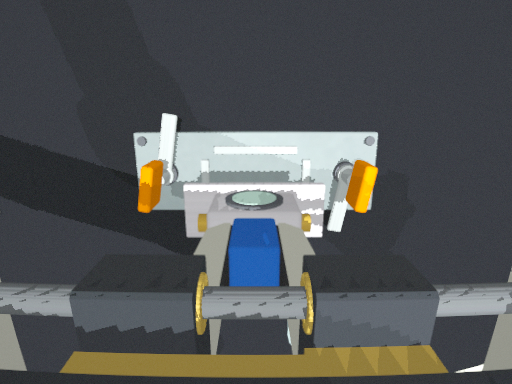

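View pics/scene5.png

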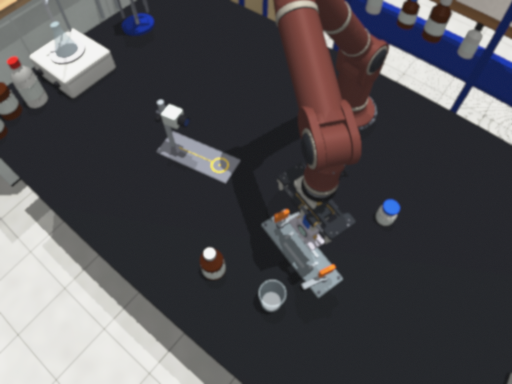

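jog_arm([
  [0,-1,0,0,0,-0.05,15],
  [-0.5,-3.5,0,0,0,-0.15,15],
  [-1,-7,0,0,0,-0.27,15],
  [-2,-11,0,0,0,-0.4,15],
  [-3,-15,0,0,0,-0.53,15],
  [-4,-19,0,0,0,-0.66,15],
  [-5,-23,0,0,0,-0.79,15],
  [-5.5,-27,0,0,0,-0.92,15],
  [-6,-29,0,0,0,-1.03,15],
  [-6.5,-30,0,0,0,-1.1,15],
])

```text
t: 16.75
ee_pos: [0.5049, -0.1128, 0.2052]
ee_rot: [-0.004, 0.643, 0.766, -0.0]
force: [0.3, 0.3, -3.2]
opening: 0.024
```

Run:
```python
from h import *
s=arm.get_state(); print(s['t'],s['ee_pos'],s['force'],s['opening'],np.degrees(2*np.arctan2(s['ee_rot'][2],s['ee_rot'][1])))
for n in ['wrist','scene']:
    im,d,m=cap(n); cv2.imwrite(f'pics/{n}6.png',im); np.savez(f'{n}6.npz',im=im,d=d,m=m)
```

```text
16.75 [ 0.50489904 -0.11282131  0.20515275] [ 0.27066986  0.29678389 -3.21951616] 0.023960639880238627 99.9648520682716
```

View pics/wrist6.png

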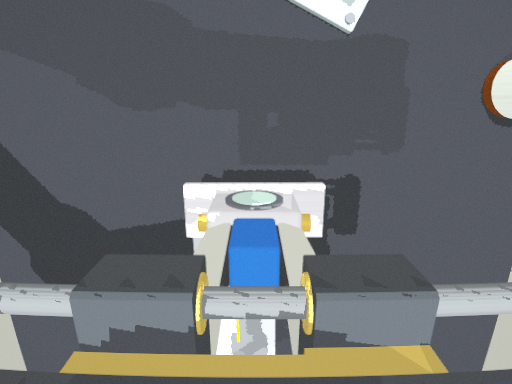

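View pics/scene6.png

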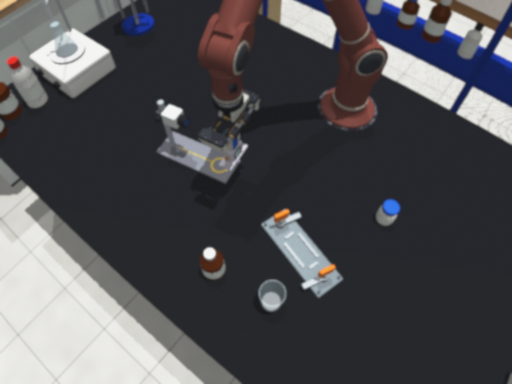

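Run:
```python
from h import *
def rect(p):
    (cx,cy),(a,b),t=cv2.minAreaRect((p*1000).astype(np.float32))
    if a<b: t+=90; a,b=b,a
    return [float(round(v,1)) for v in (cx,cy,a,b,t%180)]
for n in ['top0','scene0','wrist1']:
    z=np.load(n+'.npz',allow_pickle=True); im,d,m=z['im'],z['d'],z['m'].item(); P=cloud(m,d)
    H,S,V=cv2.split(cv2.cvtColor(im,cv2.COLOR_BGR2HSV))
    R=(P[...,0]>.42)&(P[...,0]<.62)&(P[...,1]>-.45)&(P[...,1]<-.13)
    mk=(R&(P[...,2]>.003)&(P[...,2]<.014)&(V>70)).astype(np.uint8)
    k,l,st,c=cv2.connectedComponentsWithStats(mk); i=1+st[1:,4].argmax(); 
    p=P[l==i]; print(n,'base',rect(p[:,:2]),np.median(p[:,2]).round(4))
    y=R&(H>20)&(H<38)&(S>80)&(V>100)&(P[...,2]<.02)
    k,l,st,c=cv2.connectedComponentsWithStats(y.astype(np.uint8),connectivity=8); 
    for i in range(1,k):
        if st[i,4]>=3:
            v,u=np.nonzero(l==i); q=plane(m,u,v,.008); print('  y',st[i,4],q.mean(0).round(4),q.min(0).round(3)[:2],q.max(0).round(3)[:2])
    h=R&(P[...,2]>.18)&(P[...,2]<.2)&(V>150)&(S<50); 
    if h.sum()>50: print('  headtop',rect(P[h][:,:2]),P[h].mean(0).round(4),np.median(P[h][:,2]))
    b=R&(P[...,2]>.14)&(P[...,2]<.2)&(V<70)
    if b.sum()>20: print('  barrel',P[b].mean(0).round(4),P[b].max(0).round(4))
# cell in wrist6
z=np.load('wrist6.npz',allow_pickle=True); im,d,m=z['im'],z['d'],z['m'].item(); P=cloud(m,d)
sub=P[175:262,180:330]; 
q=sub[(sub[...,2]>.12)&(sub[...,2]<.155)&(sub[...,1]>-.16)&(sub[...,1]<0)]
print('foot',rect(q[:,:2]),np.percentile(q[:,2],[5,20,50,80,95]).round(4))
H,S,V=cv2.split(cv2.cvtColor(im,cv2.COLOR_BGR2HSV))
b=(H>100)&(H<125)&(S>150)&(V>60)&(P[...,2]>.15); b[:180]=0; q=P[b]; print('stem',rect(q[:,:2]),np.percentile(q[:,2],[2,50,98]).round(4))
for v in (186,188,190): # foot top front edge tilt
    r=P[v,190:320]; print(v,r[::16].round(4).tolist())
```

```text
top0 base [508.4, -277.8, 269.5, 99.9, 101.1] 0.008
  y 162 [ 0.497  -0.2184  0.008 ] [ 0.464 -0.332] [ 0.521 -0.164]
  y 6 [ 0.4924 -0.1947  0.008 ] [ 0.489 -0.196] [ 0.496 -0.193]
  headtop [522.8, -351.6, 70.9, 45.6, 100.4] [ 0.5205 -0.3405  0.1906] 0.1908647921880926
  barrel [ 0.5221 -0.3185  0.1779] [ 0.5631 -0.2895  0.1898]
scene0 base [508.3, -274.9, 272.9, 105.6, 101.5] 0.007
  y 104 [ 0.4928 -0.191   0.008 ] [ 0.462 -0.225] [ 0.522 -0.16 ]
  headtop [521.9, -340.9, 59.5, 48.3, 103.4] [ 0.5239 -0.3366  0.1886] 0.18878278205039628
  barrel [ 0.5289 -0.3172  0.1735] [ 0.5652 -0.283   0.1885]
wrist1 base [488.9, -170.3, 100.0, 62.9, 10.7] 0.0086
  y 143 [ 0.4915 -0.1752  0.008 ] [ 0.462 -0.193] [ 0.521 -0.163]
  y 9 [ 0.4918 -0.1916  0.008 ] [ 0.488 -0.193] [ 0.495 -0.19 ]
foot [504.4, -113.0, 99.9, 40.8, 9.9] [0.1424 0.1446 0.1453 0.1459 0.1469]
stem [498.4, -79.9, 84.6, 24.3, 101.7] [0.1925 0.2265 0.2283]
186 [[0.4567, -0.1024, 0.1441], [0.4683, -0.0994, 0.1476], [0.4791, -0.098, 0.1457], [0.4901, -0.096, 0.1456], [0.5012, -0.0943, 0.1448], [0.5122, -0.0923, 0.145], [0.523, -0.09, 0.1464], [0.534, -0.0881, 0.1462], [0.5456, -0.0867, 0.1438]]
188 [[0.4925, -0.038, 0.3581], [0.4683, -0.1012, 0.1463], [0.4793, -0.0995, 0.1452], [0.4904, -0.0973, 0.1461], [0.5014, -0.0956, 0.1454], [0.5124, -0.0935, 0.1456], [0.5236, -0.092, 0.1442], [0.5346, -0.0898, 0.1451], [0.5454, -0.0875, 0.1462]]
190 [[0.4574, -0.1047, 0.146], [0.4686, -0.1023, 0.1472], [0.4795, -0.1008, 0.1459], [0.4906, -0.099, 0.1454], [0.5017, -0.0972, 0.1445], [0.5127, -0.0951, 0.1451], [0.5238, -0.0931, 0.1452], [0.5349, -0.0912, 0.145], [0.546, -0.0892, 0.145]]
```

jog_arm([
  [-0.2,-1,0.1,0,0,0.01,15],
  [-0.4,-2.5,0.1,0,0,0.02,15],
  [-0.6,-4,0.1,0,0,0.02,15],
  [-0.8,-5.5,0.1,0,0,0.02,15],
  [-1,-6.7,0.1,0,0,0.02,15],
  [-1.1,-7.6,0.1,0,0,0.02,15],
  [-1.2,-8.1,0.1,0,0,0.02,15],
  [-1.2,-8.1,0.1,0,0,0.02,15],
  [-1.2,-8.1,0.1,0,0,0.02,15],
  [-1.2,-8.1,0.1,0,0,0.02,15],
])

```text
t: 18.1
ee_pos: [0.4929, -0.1924, 0.2063]
ee_rot: [-0.004, 0.633, 0.774, -0.001]
force: [-0.7, -0.4, -3.2]
opening: 0.0236
```

Run:
```python
from h import *
def rect(p):
    (cx,cy),(a,b),t=cv2.minAreaRect((p*1000).astype(np.float32))
    if a<b: t+=90; a,b=b,a
    return [float(round(v,1)) for v in (cx,cy,a,b,t%180)]
s=arm.get_state(); print(s['t'],s['ee_pos'],s['force'],s['opening'],np.abs(s['dq']).max(),np.degrees(2*np.arctan2(s['ee_rot'][2],s['ee_rot'][1])))
for n in ['wrist','scene','top']:
    im,d,m=cap(n); cv2.imwrite(f'pics/{n}7.png',im); np.savez(f'{n}7.npz',im=im,d=d,m=m)
z=np.load('wrist7.npz',allow_pickle=True); im,d,m=z['im'],z['d'],z['m'].item(); P=cloud(m,d)
sub=P[175:262,180:330]; q=sub[(sub[...,2]>.12)&(sub[...,2]<.155)&(sub[...,1]>-.26)&(sub[...,1]<-.1)]
print('foot',rect(q[:,:2]),np.percentile(q[:,2],[5,20,50,80,95]).round(4))
q=q[abs(q[:,2]-np.median(q[:,2]))<.002]; A=np.c_[q[:,:2]-q[:,:2].mean(0),np.ones(len(q))]; print('tilt',np.linalg.lstsq(A,q[:,2],rcond=None)[0])
z=np.load('top7.npz',allow_pickle=True); im,d,m=z['im'],z['d'],z['m'].item(); P=cloud(m,d)
for X,Y in ((.5997,.2857),(.5424,.0943)):
    q=P[(np.hypot(P[...,0]-X,P[...,1]-Y)<.05)&(P[...,2]>.075)&(P[...,2]<.095)]; print('knob',rect(q[:,:2]) if len(q)>5 else len(q))
```

```text
18.1 [ 0.49294927 -0.19243026  0.20634234] [-0.74101095 -0.37675812 -3.20942549] 0.02363555007064735 0.0024180108547296724 101.38546049762616
foot [492.5, -192.4, 99.7, 40.6, 11.4] [0.1435 0.1458 0.1465 0.1471 0.148 ]
tilt [-0.00515029 -0.00422016  0.14649302]
knob [600.5, 282.5, 42.8, 12.6, 152.6]
knob [543.2, 90.2, 43.0, 11.7, 152.7]
```

View pics/scene7.png

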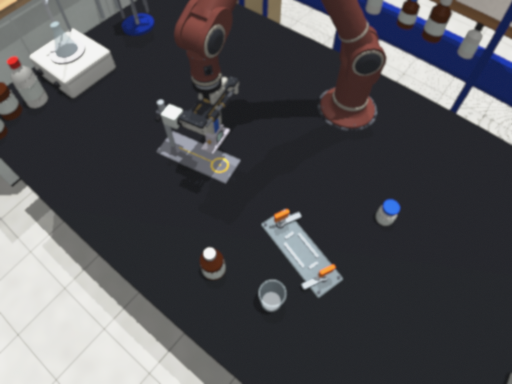

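View pics/top7.png

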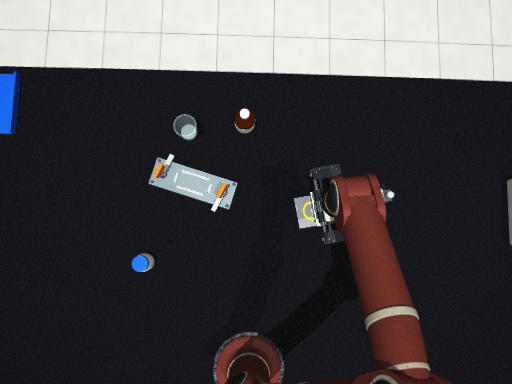

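The scene picture shows the cell held up in front of the lens at about (215,130), and the empty fixture with both tongues turned out. In top, the beaker (186,127), bottle (245,120) and jar (142,263) are where they started. The measured window position is within about 3 mm of the target, so I am handing in.

```bash
python3 -c "
from workcell import arm
print(arm.job_done())"
```

```text
the job is handed in; nothing more can be done
None
```

I turned both clamp knobs counter-clockwise to their stops while the cell was still seated. Then I lifted the cell by its blue stem and held it in front of the lens. I handed the job in at about 18 s with the arm still; no verdict was given.

**Clamps:** both bars measured about 1.40 rad from the fixture axis in the wrist view before the lift. The last top view read about 1.38 rad.

**Cell pose:**

| | Measured | Target (my estimate) |
|---|---|---|
| Window centre (m) | (0.4925, -0.1924, 0.1675) | (0.492, -0.1945, 0.167) |
| Window normal, direction in plan | 101.4° | about 101° |
| Tilt from upright | below 0.01 rad | 0 |

**Grip:** the opening was 23.6 mm on the 24 mm stem with a 40 N grip, and the force reading showed a load of about 3 to 4 N.

**Bystanders and camera:** the bottle, beaker and jar look unmoved in the top view, and I saw no sign of contact with the camera stand.

**Disagreements:**
- The camera views differed by up to about 4 mm on where the yellow ring is.
- They differed by about 2 mm on the height of the camera head.
- My estimates of the optical axis ranged from 99° to 103°; I went with the base-plate fit of 101°.
- All of these are well inside the limits.

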